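# Turn the slotted adjuster of a bench supply to its stop

### The job

Take the flat screwdriver out of its wooden block, rest its blade lightly on the slotted brass adjuster of the bench supply and rotate it until the blade drops into the slot, then turn the adjuster clockwise until its lug rests against the stop pin. Be gentle: the screwdriver must never bear on the supply with more than 15 N, and the gripper's fingers must not touch the supply. Then put the screwdriver back upright, fully home in its block, let go, and leave the flux jar, tape roll and wire spool where they are.

Things in the scene. Friction and masses are not known exactly. Their poses are not given: they have to be found in the camera images.
- driver_grip (a point): Flat screwdriver standing upright, blade down, in a hole of the wooden block; loose, about 120 g, 147 mm long. This point is the centre of its black square handle (26 x 26 mm, 76 mm tall, 109 mm above the blade's tip, flat sides along x and y). Its z axis points up, from blade to handle; its x axis is along the width of the blade.
- driver_tip (a point): Middle of the end of the screwdriver's blade, axes as driver_grip. The blade is 14 mm wide (x) and 2.8 mm thick (y), 2 mm in its last 2.5 mm. Above it a round shank of 8 mm, a bolster of 16 mm (54 to 66 mm above the tip) and a round flange of 34 mm; the flange's underside, 66 mm above the tip, rests on the block.
- driver: The whole screwdriver; its origin is the blade's tip, same axes as driver_tip.
- block_hole (a point): Centre of the mouth of the vertical through hole (21 mm across, rim bevelled 2 mm) in the wooden screwdriver block, 70 x 70 mm, 76 mm high, fixed to the bench. This point is at the level of the block's top; z up. With the screwdriver home, its tip is 66 mm below this point.
- psu: Bench power supply lying on its back, fixed, white panel upward: 160 (x) x 260 (y) x 80 mm high, origin under its centre, z up. Knobs, display and binding posts stand up to 26 mm out of the panel, none nearer than 55 mm to the adjuster's axis.
- adjuster (a point): Point on the vertical axis of the slotted adjuster, at the level of the supply's panel (x, y as the supply's). The adjuster: a black bush 60 mm across with an upright steel stop pin 24 mm from the axis; a grey disc (34 mm across) whose lug reaches 28 mm from the axis; in the middle a round brass head, 24 mm across, whose top stands 15 to 31 mm above this point (not measured).
- head (a point): Point on the adjuster's axis 23 mm above the panel: the middle of the range of the brass head's top. One straight slot runs right across the head, 4.8 mm wide, 4 mm deep; with the lug on the stop it lies along the supply's y axis, give or take up to 0.6 rad (not measured). The head is sprung: pressed down it yields from about 3 N, then 0.8 N per mm, and is hard on its stop after 1.5 mm.
- slotted_screw (a joint): Angle of the adjuster (rad), head, disc and lug together: 0 when the lug rests on the stop pin, negative before. Grows clockwise seen from above; starts between -1.25 and -0.75, can turn from -1.6 to 0, where it is hard against the stop. Friction holds it where it is left: turning needs about 0.04 N m, for which the blade's two edges bear on the slot with some 8 N in all.
- flux: Bystander: small closed flux jar, 40 mm across, 60 mm high; origin under its centre.
- tape: Bystander: roll of black tape lying flat, 60 mm across, 18 mm high; origin under its centre.
- spool: Bystander: spool of copper wire standing on its flange, 48 mm across, 30 mm high; origin under its centre.
Not all that is in view belongs to the job. Leave any orange or white look-alike of the part that bears block_hole alone.

How it is judged:
By the outcome, as a careful person would: the job done as asked, in the order asked, and still so for the second after the job is handed in, with the robot touching nothing.
It also fails if it takes over 72 s, if anything falls off the work surface, if the arm or the gripper's body presses on something with over 40 N, if the wrist force passes 120 N, or if a joint passes its speed limit or range.

### The arm

A 6-joint arm with a two-finger parallel gripper is mounted at the origin on the work surface. World frame = base frame: x ahead of the robot, y to its left, z up, the work surface at z = 0. Lengths are in m, angles in rad, forces in N, time in s.
With the tool pointing down it reaches from about 0.3 to 0.85 m from the base axis. Payload 5.4 kg.
Tool frame: the origin (TCP) lies at the centre of the arm's flange, where the gripper is bolted on; the fingertips stand 173 mm ahead of it and the grasp point (between the pads) lies 155 mm ahead of it; z points along the fingers, y is the line along which they close (so a half turn about z gives the same grasp; the last joint's range is limited). The gripper opens to 85 mm and grips with 20 to 120 N. Pads are 22 mm wide; open, the fingers measure 114 mm over their backs; the gripper's body (76 mm by 85 mm) begins 54 mm behind the grasp point. The pads swing forward as they close: fully open they stand 13 mm farther back than shut.
Start: joints at [-1.322, 0.158, 1.597, -0, 1.386, -0.21], TCP at [0.255, -0.516, 0.405] pointing down, gripper open.
Joint ranges: [-2.91, 2.91], [-0.94, 2.29], [0.18, 2.7], [-1.29, 4.43], [0.17, 2.64], [-3, 3]. Speed limits (rad/s): [2.57, 2.57, 3.14, 3.14, 3.14, 3.14].

### API

Orientations are given as [roll, pitch, yaw] about the fixed x, y, z axes, in that order (R = Rz(yaw) Ry(pitch) Rx(roll)).
In Python, from cell import ctrl gives the robot as it stands. Calls block until the motion is done:
- ctrl.reach(position, orientation): joint-space move of the TCP to a pose.
- ctrl.movel(position, rotation=None, velocity=0.15): straight line of the TCP; rotation=None keeps the orientation; velocity is the mean speed in m/s.
- ctrl.set_joints(angles): joint-space move.
- ctrl.release() and ctrl.close_gripper(newtons=None): open the fingers fully, or close them until they stop; newtons is the grip in N (None keeps the last).
- ctrl.dwell(seconds).
- ctrl.inverse_kinematics(position, orientation): joint angles nearest the present ones, or None.
- ctrl.get_obs(): the state.
- ctrl.snapshot(name): name is "side" or "top"; returns a dict with "pixels" (400x640x3 uint8, blue, green, red), "depth" (400x640 float32, m along the optical axis (not along the pixel's ray), 0 where there is no reading), "fovy" (degrees; the focal length in pixels is half the picture's height over the tangent of half this angle, whatever the lens; pixels are square), "cx", "cy" (the principal point, pixels), "k1" (the pictures are not rectified: a ray, as slopes to the right and down, at radius r is drawn at 1 + k1 r^2 times it, then the intrinsics apply), "cam_to_world" (4x4, takes a point from camera to world coordinates). Camera axes: x right, y down, z forward; pixel columns grow to the right and rows downward; lengths in m; the calibration is good to about 2 mm. A picture is of the moment at which its call begins.
A pose or a line that the arm cannot do raises ctrl.PlanningError and nothing moves.
- ctrl.hand_in(): hands the job in; it is judged then, once.
The state is a dict: "clock": time; "q": joint angles; "qvel": joint speeds; "effort": joint torques, N m; "tool_pos": TCP position; "tcp_rot": TCP orientation; "force": force on the tool from outside, world axes, zero at the start; "ft_torque": the same for the moment, N m; "opening": finger opening in m; "grip_force": force on a finger pad.
Only numpy, scipy, OpenCV 4.12 (cv2) and the standard library are available. Lean on these libraries where they do the work, as an engineer would, in place of code of your own. Each camera call takes 0.05 s, during which the arm holds its last target. There are 200 camera calls.

## Working session

There is one attempt and no reset: what is moved stays moved. The work goes in short steps, each a Python script; the robot and the scene stay as the last script left them, time stands still between calls to the robot, and variables do not carry over. Pictures are saved under pics/ and viewed, at most 10 in all, crops included, and the job is handed in when it is done.

```bash
ls; mkdir -p pics; cat > h.py <<'E'
import numpy as np, cv2
from cell import ctrl
def snap(n):
    s=ctrl.snapshot(n); h=s['pixels'].shape[0]
    f=h/2/np.tan(np.radians(s['fovy'])/2); s['f']=f; return s
def ray(s,u,v):
    p=np.array([(u-s['cx'])/s['f'],(v-s['cy'])/s['f']]); q=p.copy()
    for _ in range(20): q=p/(1+s['k1']*(q@q))
    return np.array([q[0],q[1],1.])
def at_depth(s,u,v):
    d=s['depth'][int(round(v)),int(round(u))]; T=s['cam_to_world']; return T[:3,:3]@(ray(s,u,v)*d)+T[:3,3]
def at_z(s,u,v,z):
    T=s['cam_to_world']; r=T[:3,:3]@ray(s,u,v); return T[:3,3]+r*(z-T[2,3])/r[2]
def proj(s,P):
    T=s['cam_to_world']; c=T[:3,:3].T@(np.array(P)-T[:3,3]); q=c[:2]/c[2]; q=q*(1+s['k1']*(q@q))
    return q*s['f']+[s['cx'],s['cy']]
def crop(s,u0,v0,u1,v1,k,name):
    im=cv2.resize(s['pixels'][v0:v1,u0:u1],None,fx=k,fy=k,interpolation=cv2.INTER_CUBIC); cv2.imwrite('pics/'+name,im)
E
python3 - <<'E'
from h import *
for n in('top','side'):
    s=snap(n); cv2.imwrite(f'pics/{n}0.png',s['pixels']); print(n,s['fovy'],s['k1'],s['cx'],s['cy'],s['cam_to_world'].round(3).tolist())
o=ctrl.get_obs();print(o)
E
```

```text
pics
top 51.08636465733425 -0.08555189774818289 316.62008125309126 195.77044499377766 [[-0.018, -0.981, 0.195, 0.35], [-1.0, 0.022, 0.017, 0.007], [-0.021, -0.195, -0.981, 0.987], [0.0, 0.0, 0.0, 1.0]]
side 49.77090826899404 -0.07045556916842473 321.1802661774938 197.88251629922766 [[-0.885, -0.268, 0.381, 0.116], [-0.465, 0.487, -0.739, 0.862], [0.013, -0.832, -0.555, 0.73], [0.0, 0.0, 0.0, 1.0]]
{'clock': 0.1, 'q': array([-1.32209569e+00,  1.59005896e-01,  1.59816195e+00,  4.07323985e-05,
        1.38623118e+00, -2.10064487e-01]), 'qvel': array([-7.25956670e-04, -4.87875035e-04, -2.54272685e-03, -6.49635474e-04,
        8.73382748e-04,  6.30557188e-05]), 'effort': array([ 2.37369031e-04, -3.96991074e+01, -3.32337141e+01, -3.12934371e-04,
        4.25062899e-03,  1.97632102e-05]), 'tool_pos': array([ 0.25457063, -0.51527801,  0.40377606]), 'tcp_rot': array([-3.13983433e+00, -4.15818771e-04,  4.58757243e-01]), 'force': array([-0.06863973,  0.01012313, -0.87614099]), 'ft_torque': array([-0.00959916,  0.03269976,  0.01593094]), 'grip_force': 0.0, 'opening': 0.08512232853440388}
```

View pics/top0.png

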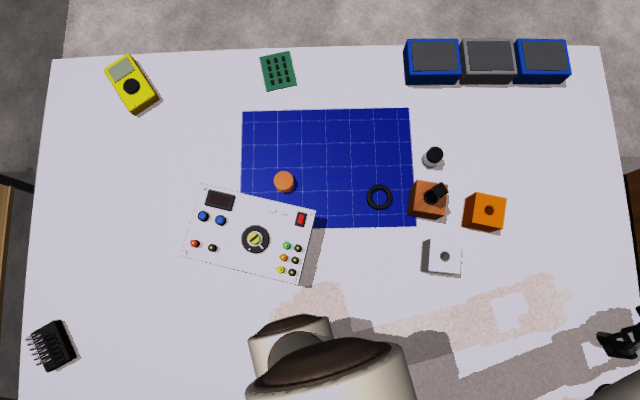

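View pics/side0.png

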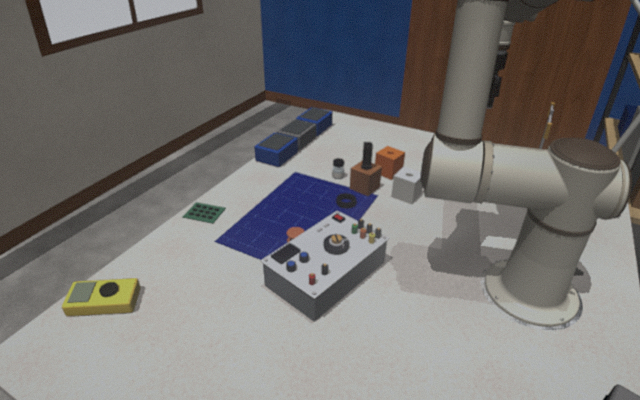

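Top view: the brown wooden block is at (428,200) and holds the black-handled driver, whose handle top is near (440,189). Things it could be taken for are the orange block (485,211), the white block (442,257) and the flux jar (432,157); by the description I choose the brown block with the driver. The adjuster is at (255,239). The tape is at (379,197) and the spool at (284,182).

```bash
python3 - <<'E'
from h import *
s=snap('top'); 
a=cv2.resize(s['pixels'][170:230,400:460],None,fx=6.6,fy=6.6,interpolation=cv2.INTER_CUBIC)
b=cv2.resize(s['pixels'][209:269,225:285],None,fx=6.6,fy=6.6,interpolation=cv2.INTER_CUBIC)
cv2.imwrite('pics/c1.png',np.hstack([a,b]))
for u,v in[(440,188),(434,196),(418,190),(420,212),(440,212),(255,239),(225,230),(280,265)]: print(u,v,at_depth(s,u,v).round(4))
# psu top points by height
H,W=s['depth'].shape
P=np.array([[*at_depth(s,u,v),u,v] for v in range(175,300) for u in range(170,330)])
m=abs(P[:,2]-.08)<.006; r=cv2.minAreaRect(P[m][:,:2].astype(np.float32)); print('psu',r)
P=np.array([[*at_depth(s,u,v),u,v] for v in range(170,230) for u in range(400,462)])
m=abs(P[:,2]-.076)<.005; q=P[m]; print('block',cv2.minAreaRect(q[:,:2].astype(np.float32)),q[:,:2].mean(0))
m=P[:,2]>.135; q=P[m]; print('handle top',q[:,:3].min(0),q[:,:3].max(0),q[:,:3].mean(0),np.median(q[:,2]),len(q))
E
```

```text
440 188 [ 0.5265 -0.2297  0.1557]
434 196 [ 0.513  -0.2201  0.1411]
418 190 [ 0.5402 -0.203   0.0747]
420 212 [ 0.4928 -0.2077  0.0597]
440 212 [ 0.4896 -0.2488  0.0741]
255 239 [0.4355 0.1544 0.1071]
225 230 [0.4593 0.2261 0.0774]
280 265 [0.3812 0.1047 0.0784]
psu ((0.45307886600494385, 0.17527104914188385), (0.2666590213775635, 0.1679009348154068), 75.64231872558594)
block ((0.5241695046424866, -0.22975227236747742), (0.06987317651510239, 0.07128013670444489), 79.05420684814453) [ 0.51903886 -0.22434109]
handle top [ 0.35043632 -0.24644352  0.13509678] [0.54143471 0.00700122 0.98671093] [ 0.51224484 -0.21250558  0.20341029] 0.15532775756603628 216
```

View pics/c1.png

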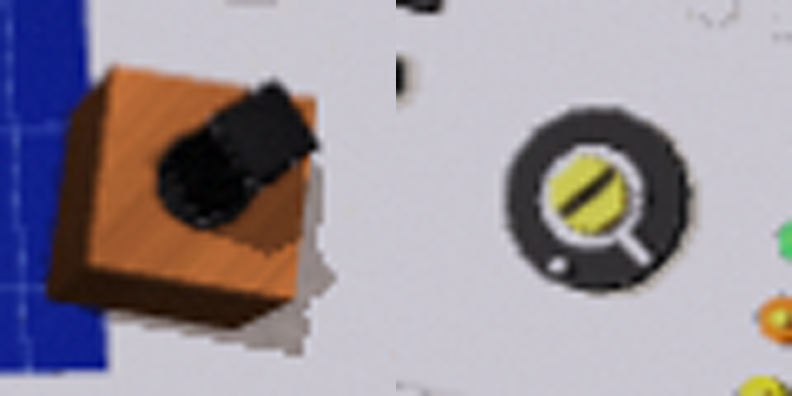

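The crop shows the driver's flange around (431,197) px and its square handle top around (440,189). In the adjuster, the slot runs lower-left to upper-right. The lug is at (262.7,248) and the pin at (249.5,249), with the bush centred at about (256,239).

```bash
cat > m.py <<'E'
from h import *
from scipy.spatial.transform import Rotation
def ell(s,mask,z):
    v,u=np.nonzero(mask); return np.array([at_z(s,a,b,z)[:2] for a,b in zip(u,v)])
E
python3 - <<'E'
from m import *
s=snap('top'); print(ctrl.get_obs()['clock'])
P=np.array([[*at_depth(s,u,v),u,v] for v in range(170,230) for u in range(400,462) if s['depth'][v,u]>0])
for lo in(.148,.151,.153):
    q=P[(P[:,2]>lo)&(P[:,2]<.18)]; print(len(q),cv2.minAreaRect(q[:,:2].astype(np.float32)),q[:,2].mean())
f=lambda u,v:at_z(s,400+u/6.6,170+v/6.6,.157)[:2].round(4)
for p in[(275,78),(318,142),(262,190),(208,125)]: print(p,f(*p))
im=s['pixels'].astype(int); B,G,R=im[...,0],im[...,1],im[...,2]
hsv=cv2.cvtColor(s['pixels'],cv2.COLOR_BGR2HSV)
win=np.zeros(B.shape,bool); win[225:253,240:272]=1
y=win&(hsv[...,1]>90)&(hsv[...,2]>110)
hz=np.median([at_depth(s,u,v)[2] for v,u in np.argwhere(y)]); print('head z',hz,y.sum())
c=ell(s,y,hz); (cx,cy),r=cv2.minEnclosingCircle(c.astype(np.float32)); print('head',cx,cy,r)
k=cv2.fitEllipse(np.argwhere(y)[:,::-1].astype(np.float32)); print(k)
g=lambda u,v,z:at_z(s,225+(u-396)/6.6,209+v/6.6,z)[:2]
a,b=g(562,217,hz),g(615,169,hz); print('slot dir',np.arctan2(*(b-a)[::-1]),(a+b)/2)
dk=win&(hsv[...,2]<90)
P=ell(s,dk,.085); print('bush',cv2.minEnclosingCircle(P.astype(np.float32)))
# panel level
print('panel z',np.median([at_depth(s,u,v)[2] for u in range(225,235) for v in range(205,260)]))
print('pin',g(558,264,.1),'lug',g(645,258,.095))
E
```

```text
0.2
173 ((0.5241605043411255, -0.229050874710083), (0.026548288762569427, 0.02742437832057476), 27.913942337036133) 0.15546111383543457
169 ((0.5241737365722656, -0.22907580435276031), (0.026548288762569427, 0.027367956936359406), 27.913942337036133) 0.15559309105819288
154 ((0.5238354802131653, -0.22850464284420013), (0.026547282934188843, 0.025443458929657936), 28.058238983154297) 0.15590649427064915
(275, 78) [ 0.539  -0.2337]
(318, 142) [ 0.5185 -0.2455]
(262, 190) [ 0.5039 -0.227 ]
(208, 125) [ 0.5246 -0.2118]
head z 0.1052671300575494 76
head 0.4378100335597992 0.15689340233802795 0.01168385986238718
((253.96641540527344, 237.9206085205078), (8.775263786315918, 9.648514747619629), 55.17937088012695)
slot dir -0.843601285060184 [0.43729153 0.15650903]
bush ((0.43763256072998047, 0.15784214437007904), 0.030328374356031418)
panel z 0.07945918911625083
pin [0.41510755 0.16710132] lug [0.41693871 0.13971232]
```

Checks:
- **Handle top:** measures 26 mm square at z 0.156, where 0.157 is expected. It is centred on the block at (0.524, -0.229), yaw 0.487 mod 90°.
- **Head:** at (0.438, 0.157) with its top at z ≈ 0.105. That is within the 15–31 mm range above the panel.

Next I grasp and lift.

```bash
python3 - <<'E'
from m import *
x,y,yaw=.5241,-.2289,.487
ctrl.reach([x,y,.40],[np.pi,0,yaw])
ctrl.movel([x,y,.274],velocity=.12)
ctrl.close_gripper(50); ctrl.dwell(.2)
o=ctrl.get_obs(); print(o['opening'],o['grip_force'],o['tool_pos'],o['tcp_rot'],o['force'],o['clock'])
ctrl.movel([x,y,.40],velocity=.12); ctrl.dwell(.2)
o=ctrl.get_obs(); print(o['opening'],o['grip_force'],o['tool_pos'],o['force'],o['clock'])
s=snap('side'); tip=[x,y,.40-.155-.109]; u,v=proj(s,tip).astype(int); print(u,v)
u0,v0=max(0,u-60),max(0,v-60); crop(s,u0,v0,u0+110,v0+90,6,'lift.png'); print(u0,v0)
E
```

```text
0.02533371923001706 49.348204135894775 [ 0.52421447 -0.22900578  0.27426545] [ 3.14107149e+00 -2.45155192e-04  4.86949988e-01] [ 0.54002899 -1.09749714  2.38331283] 3.6333
0.025438195188538095 49.12120699882507 [ 0.52397978 -0.22882683  0.39921487] [ 0.20969732  0.85706173 -1.86197619] 5.0333
367 149
307 89
```

View pics/lift.png

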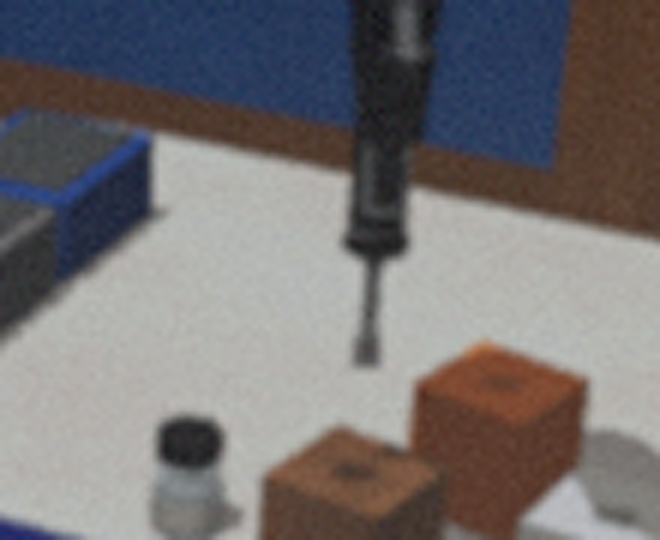

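The driver is clear of the block and hangs straight, with its tip at about (368,150) px against a predicted (367,149). The blade shows its full width to the side camera (about 13.6 mm), so its width runs along the tool's x axis. Next I go above the adjuster and take a close look.

```bash
python3 - <<'E'
from m import *
x,y,yaw=.4378,.157,2.298+.35
ctrl.reach([x,y,.42],[np.pi,0,yaw])
ctrl.movel([x,y,.385],velocity=.1); ctrl.dwell(.3)
o=ctrl.get_obs(); print(o['tool_pos'],o['tcp_rot'],o['force'],o['ft_torque'],o['clock'])
a=snap('side'); b=snap('top')
t=o['tool_pos']-[0,0,.264]; h=[x,y,.1053]
ims=[]
for s in(a,b):
    u,v=proj(s,h).astype(int); u0,v0=u-32,v-40; print('off',u0,v0,'tip',(proj(s,t)-[u0,v0])*6,'head',(proj(s,h)-[u0,v0])*6)
    ims.append(cv2.resize(s['pixels'][v0:v0+70,u0:u0+64],None,fx=6,fy=6,interpolation=cv2.INTER_CUBIC))
cv2.imwrite('pics/near.png',np.hstack(ims))
E
```

```text
[0.43797919 0.15703829 0.38560239] [3.14093872e+00 9.29285451e-04 2.64801031e+00] [ 0.23551374 -0.47055255 -0.15608021] [ 0.00380708  0.01330361 -0.03986639] 7.35
off 304 197 tip [196.27006075 207.34562326] head [195.31867077 240.90886002]
off 221 198 tip [189.62390183 234.98326333] head [197.63640509 240.01140084]
```

View pics/near.png

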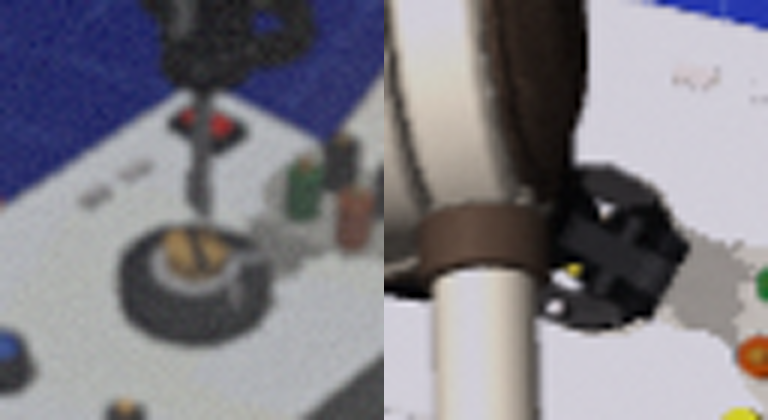

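Side crop: the tip is at about (202,212) in the crop against a head centre of about (196,249), so the tip may sit about 2 mm to the right, across the slot. I turn the blade in line with the slot, come closer, and look once at an averaged enlargement.

```bash
python3 - <<'E'
from m import *
x,y,yaw=.4378,.157,2.298
ctrl.movel([x,y,.376],[np.pi,0,yaw],velocity=.05); ctrl.dwell(.3)
o=ctrl.get_obs(); print(o['tool_pos'],o['tcp_rot'],o['force'],o['clock'])
S=[snap('side') for _ in range(8)]; s=S[0]; s['pixels']=np.mean([k['pixels'] for k in S],0).astype(np.uint8)
t=o['tool_pos']-[0,0,.264]; h=[x,y,.1053]
u0,v0=315,205
print('tip',(proj(s,t)-[u0,v0])*16,'head',(proj(s,h)-[u0,v0])*16)
for n,d in(('across',(-.746,-.666)),): print(n,(proj(s,np.array(h)+.01*np.array([*d,0]))-proj(s,h))*16)
crop(s,u0,v0,u0+45,v0+37,16,'near2.png')
E
```

```text
[0.43784099 0.15700037 0.37613626] [3.14139600e+00 1.40057911e-04 2.29860869e+00] [-0.73393043 -0.12050112 -1.76718677] 8.25
tip [346.17098815 477.10709643] head [344.84978872 514.42362673]
across [66.8033436  -9.95506668]
```

View pics/near2.png

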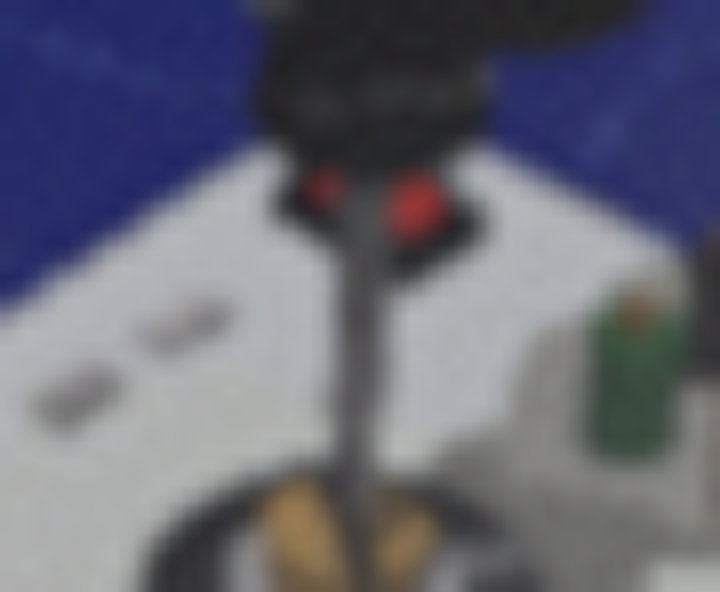

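The blade, seen edge-on, is at x≈360 in the crop and the head spans 262–438 (centre 350). The tip is therefore about 1.3 mm off across the slot. I correct that, lower to contact and rotate.

```bash
cat >> m.py <<'E'
def F(n=4):
    a=[]
    for _ in range(n):
        o=ctrl.get_obs(); a.append([*o['force'],o['ft_torque'][2]]); ctrl.dwell(.02)
    return np.mean(a,0)
E
python3 - <<'E'
from m import *
x,y=.4388,.1579; Y=2.298+.35
ctrl.movel([x,y,.374],[np.pi,0,Y],velocity=.05); ctrl.dwell(.3)
f0=F(6); np.save('f0.npy',f0); print(f0.round(2)); z=.374
while z>.360:
    z-=.0004; ctrl.movel([x,y,z],velocity=.02); d=F(2)-f0
    if d[2]>1.0: d=F(4)-f0
    if d[2]>1.6: break
o=ctrl.get_obs(); print(z,o['tool_pos'],d.round(2),o['clock'])
E
```

```text
[ 0.52  0.19 -1.18 -0.02]
0.3699999999999999 [0.43886877 0.15789987 0.37021168] [-0.95 -0.46  2.07  0.02] 12.45
```

```bash
python3 - <<'E'
from m import *
x,y,z=.4388,.1579,.3698; Y=2.648; f0=np.load('f0.npy')
while Y>1.95:
    Y-=.05; ctrl.movel([x,y,z],[np.pi,0,Y],velocity=.02); d=F(3)-f0
    print(round(Y,3),d.round(2),ctrl.get_obs()['tool_pos'][2].round(4),round(ctrl.get_obs()['clock'],2))
    if d[2]<0.5 and Y<2.6: break
E
```

```text
2.598 [-0.46  0.32  2.73  0.01] 0.37 12.75
2.548 [0.32 0.49 2.1  0.01] 0.3699 13.05
2.498 [0.25 1.42 1.57 0.02] 0.3699 13.35
2.448 [-0.46 -0.3  -0.7   0.05] 0.3692 13.65
```

The blade dropped at yaw ≈ 2.45. I lower it into the slot.

```bash
python3 - <<'E'
from m import *
x,y,z=.4388,.1579,.3694; f0=np.load('f0.npy'); Y=2.448
while z>.3668:
    z-=.0005; Y-=.02; ctrl.movel([x,y,z],[np.pi,0,Y],velocity=.02); d=F(3)-f0
    o=ctrl.get_obs(); print(round(z,4),round(Y,3),d.round(2),o['tool_pos'].round(4),round(o['clock'],2))
    if d[2]>2.5: break
E
```

```text
0.3689 2.428 [-1.26  0.65 -0.52 -0.01] [0.4387 0.1579 0.3687] 13.95
0.3684 2.408 [-0.38 -0.14 -0.31  0.02] [0.4388 0.1579 0.3684] 14.25
0.3679 2.388 [-0.57  0.59 -0.28  0.04] [0.4388 0.1579 0.3679] 14.55
0.3674 2.368 [-0.35 -0.35 -0.74 -0.01] [0.4388 0.1579 0.3674] 14.85
0.3669 2.348 [-0.84 -0.65  0.04  0.03] [0.4388 0.1579 0.3669] 15.15
0.3664 2.328 [-0.72  0.07  1.38  0.02] [0.4389 0.1579 0.3666] 15.45
```

```bash
cat > turn.py <<'E'
from m import *
import sys
x,y,z,Y,Ye,st,n,tl=map(float,sys.argv[1:9]); f0=np.load('f0.npy'); k=0
while Y>Ye:
    Y-=st; ctrl.movel([x,y,z],[np.pi,0,Y],velocity=.02); d=F(int(n))-f0
    o=ctrl.get_obs(); print(round(Y,3),d.round(3),round(o['clock'],2))
    if np.hypot(d[0],d[1])>4 or d[3]>tl or abs(d[2])>5: break
E
python3 turn.py .4388 .1579 .3669 2.328 1.75 .05 4 .09
```

```text
2.278 [-0.576  0.144 -0.087  0.022] 15.77
2.228 [-0.755 -0.607 -0.375  0.007] 16.08
2.178 [-0.544 -0.345 -0.217  0.046] 16.4
2.128 [-1.171 -0.538 -0.528 -0.009] 16.72
2.078 [-1.737 -0.969  0.214  0.037] 17.03
2.028 [-1.979 -1.279  0.022  0.038] 17.35
1.978 [-3.028 -0.683  0.115  0.068] 17.67
1.928 [-3.2   -1.244  0.083  0.039] 17.98
1.878 [-3.329 -0.614  0.678  0.041] 18.3
1.828 [-4.054 -0.34   0.029  0.046] 18.62
```

The lateral force shows the tip is a little too far towards +x, so I move back and continue.

```bash
python3 turn.py .4380 .1577 .3669 1.828 1.43 .05 4 .09
```

```text
1.778 [-1.725 -0.537 -1.34   0.064] 18.93
1.728 [-1.363  0.226 -1.728  0.052] 19.25
1.678 [-0.805  0.227 -1.804  0.074] 19.57
1.628 [ 0.081  0.7   -2.122  0.043] 19.88
1.578 [-0.143  0.133 -2.388  0.035] 20.2
1.528 [ 0.03   0.545 -2.119  0.056] 20.52
1.478 [ 0.312  0.229 -2.383  0.062] 20.83
1.428 [ 0.188  0.329 -1.967  0.047] 21.15
```

```bash
python3 turn.py .4380 .1577 .3669 1.428 1.2 .03 6 .075
python3 - <<'E'
from m import *
S=[snap('side') for _ in range(6)]; s=S[0]; s['pixels']=np.mean([k['pixels'] for k in S],0).astype(np.uint8)
u0,v0=312,218; crop(s,u0,v0,u0+50,v0+37,15,'turn1.png')
for n,z in(('pin',.095),): print((proj(s,[.4151,.1671,z])-[u0,v0])*15)
E
```

```text
1.398 [ 0.113  0.831 -1.913  0.055] 21.5
1.368 [-0.298  0.727 -1.668  0.057] 21.85
1.338 [ 0.339  0.531 -1.514  0.041] 22.2
1.308 [ 0.063  0.74  -1.289  0.062] 22.55
1.278 [ 0.103  0.568 -1.394  0.057] 22.9
1.248 [ 0.28   0.759 -1.078  0.051] 23.25
1.218 [ 0.036  0.857 -1.303  0.066] 23.6
1.188 [ 0.297  0.694 -1.17   0.066] 23.95
[471.13327989 422.1239244 ]
```

View pics/turn1.png

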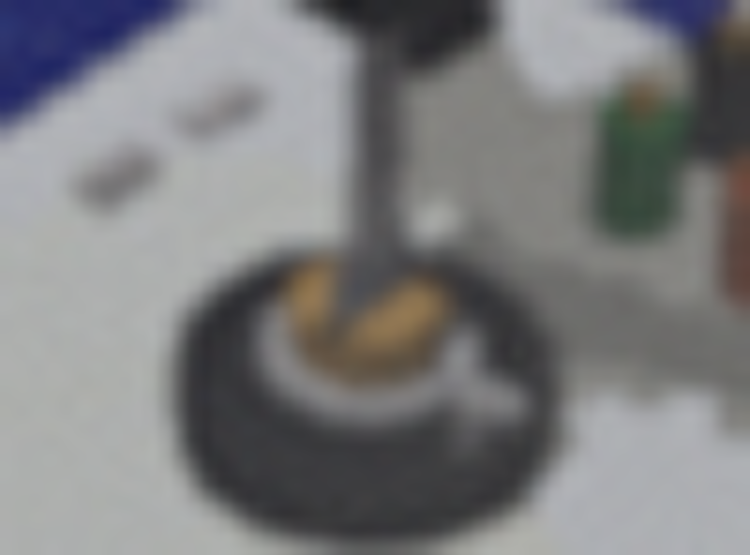

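Side view: the lug end is at about (510,400) in the crop, right next to the stop pin (upright at x≈467). I continue in fine steps until the torque rises.

```bash
python3 turn.py .4380 .1577 .3669 1.188 0.85 .015 8 .08
```

```text
1.173 [-0.368  1.014 -1.366  0.043] 24.63
1.158 [ 0.085  1.212 -1.228  0.054] 25.02
1.143 [-0.227  0.957 -0.988  0.049] 25.4
1.128 [-0.055  0.673 -1.369  0.066] 25.78
1.113 [-0.153  1.141 -1.165  0.083] 26.17
```

```bash
python3 - <<'E'
from m import *
f0=np.load('f0.npy'); print((F(12)-f0).round(3))
ctrl.movel([.4380,.1577,.3669],[np.pi,0,1.105],velocity=.02); print((F(12)-f0).round(3))
S=[snap('side') for _ in range(6)]; s=S[0]; s['pixels']=np.mean([k['pixels'] for k in S],0).astype(np.uint8)
u0,v0=325,230; crop(s,u0,v0,u0+30,v0+24,22,'turn2.png'); print(ctrl.get_obs()['clock'])
E
```

```text
[-0.291  1.23  -0.91   0.048]
[-0.263  1.242 -1.098  0.06 ]
27.1167
```

View pics/turn2.png

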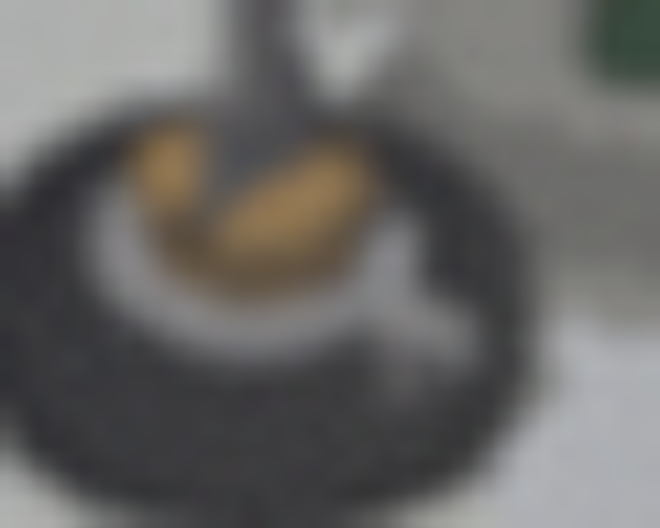

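The lug, at (460,340) in the crop, is still just short of the pin at x≈400, and the torque reading was noise. I continue with longer averages.

```bash
python3 turn.py .4380 .1577 .3669 1.105 0.8 .015 12 .078
```

```text
1.09 [-0.393  1.248 -0.937  0.06 ] 27.57
1.075 [-0.404  1.034 -0.895  0.061] 28.02
1.06 [-0.303  1.273 -1.183  0.074] 28.47
1.045 [-0.002  1.431 -1.053  0.089] 28.92
```

```bash
python3 - <<'E'
from m import *
f0=np.load('f0.npy'); print((F(15)-f0).round(3))
ctrl.movel([.4380,.1577,.3669],[np.pi,0,1.038],velocity=.02); print((F(15)-f0).round(3))
S=[snap('side') for _ in range(6)]; s=S[0]; s['pixels']=np.mean([k['pixels'] for k in S],0).astype(np.uint8)
u0,v0=325,230; crop(s,u0,v0,u0+30,v0+24,22,'turn3.png'); print(ctrl.get_obs()['clock'])
E
```

```text
[-0.299  1.38  -1.357  0.091]
[-0.182  1.758 -1.138  0.095]
29.9667
```

View pics/turn3.png

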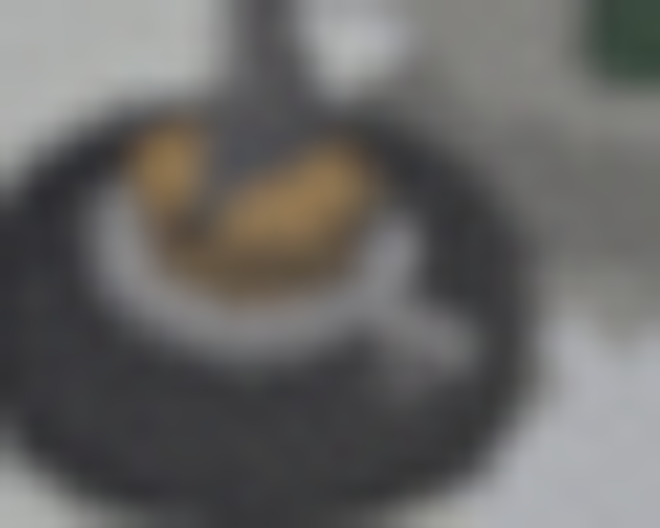

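The torque now holds at about 0.09 N m and no longer relaxes, and the lug no longer moves, so it is on the stop. I back the blade off inside the slot play, lift, move over the block and check the adjuster from above.

```bash
python3 - <<'E'
from m import *
ctrl.movel([.4380,.1577,.3669],[np.pi,0,1.22],velocity=.02); f0=np.load('f0.npy'); print((F(6)-f0).round(3))
ctrl.movel([.4380,.1577,.374],velocity=.02); print((F(4)-f0).round(3))
ctrl.movel([.4380,.1577,.42],velocity=.1)
ctrl.reach([.5241,-.2289,.42],[np.pi,0,.487]); ctrl.dwell(.3)
o=ctrl.get_obs(); print(o['tool_pos'],o['tcp_rot'],o['opening'],o['clock'])
s=snap('top'); a=cv2.resize(s['pixels'][219:259,235:275],None,fx=10,fy=10,interpolation=cv2.INTER_CUBIC)
s=snap('side'); t=[.5241,-.2289,.156]; u,v=proj(s,t); u0,v0=int(u)-20,int(v)-20; print('tip pred',400+(u-u0)*10,(v-v0)*10)
b=cv2.resize(s['pixels'][v0:v0+40,u0:u0+40],None,fx=10,fy=10,interpolation=cv2.INTER_CUBIC)
cv2.imwrite('pics/chk.png',np.hstack([a,b]))
E
```

```text
[-0.795 -0.396 -0.315  0.029]
[-0.231  0.058 -0.219  0.019]
[ 0.52426598 -0.22820631  0.42013898] [ 3.14144660e+00 -1.37790185e-04  4.88180939e-01] 0.025304580157674696 33.35
tip pred 609.4116505203397 202.39261122423102
```

View pics/chk.png

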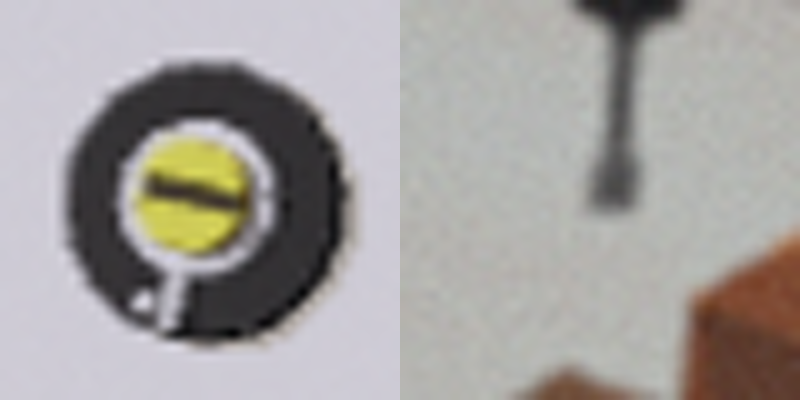

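From above, the lug at (170,300) in the crop lies against the pin at (145,300) and the slot lies close to the supply's y axis. The driver still hangs straight, with its tip at (612,205) against a predicted (609,202). I put it back.

```bash
python3 - <<'E'
from m import *
x,y=.5241,-.2289
ctrl.movel([x,y,.34],velocity=.12); ctrl.dwell(.2); f0=F(5); z=.34; print(f0.round(2))
while z>.2755:
    z=max(z-.008,.2750); ctrl.movel([x,y,z],velocity=.06); d=F(2)-f0
    if np.linalg.norm(d[:3])>3: print('hit',z,d.round(2)); 
    if np.linalg.norm(d[:3])>8: break
while z>.2725 and d[2]<2.5:
    z-=.0005; ctrl.movel([x,y,z],velocity=.02); d=F(3)-f0
o=ctrl.get_obs(); print(z,o['tool_pos'],d.round(2),o['clock'])
E
```

```text
[ 0.21 -0.48 -1.22  0.01]
0.2735 [ 0.52421678 -0.22894832  0.27424359] [-3.24  1.62  6.7   0.02] 38.2667
```

The flange is seated: contact came at TCP z 0.2742, the same height as at the grasp. I release, retreat and check.

```bash
python3 - <<'E'
from m import *
x,y=.5241,-.2289
ctrl.movel([x,y,.2743],velocity=.02)
ctrl.release(); ctrl.dwell(.3); ctrl.movel([x,y,.41],velocity=.12)
ctrl.set_joints([-1.322,.158,1.597,0,1.386,-.21]); ctrl.dwell(.3)
s=snap('top')
P=np.array([[*at_depth(s,u,v)] for v in range(170,230) for u in range(400,462) if s['depth'][v,u]>0])
q=P[(P[:,2]>.151)&(P[:,2]<.18)]; print(len(q),cv2.minAreaRect(q[:,:2].astype(np.float32)),q[:,2].mean(),ctrl.get_obs()['clock'])
b=cv2.imread('pics/top0.png').astype(int); d=abs(b-s['pixels']).max(2)
for n,(u,v) in dict(flux=(432,157),tape=(379,197),spool=(284,182),drv=(436,195)).items(): print(n,d[v-16:v+16,u-16:u+16].max(),(d[v-16:v+16,u-16:u+16]>40).sum())
E
```

```text
168 ((0.5234566926956177, -0.2283722311258316), (0.026811877265572548, 0.02654688060283661), 23.387855529785156) 0.15552918451561037 42.525
flux 7 0
tape 9 0
spool 6 0
drv 96 5
```

```bash
python3 -c "
from cell import ctrl; print(ctrl.hand_in())"
```

```text
the job is handed in; nothing more can be done
None
```

The job is handed in at about 43 s: the adjuster was turned clockwise until the torque rose and held, which I took as the lug on the stop pin because the top view was too coarse to prove contact; the screwdriver is back fully home and released, and the flux jar, tape roll and wire spool have not moved.

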